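Close up the brush-washing pots

TASK

The painting session is over: close the two brush-washing pots, each with its own lid, seated level and fully down on its rim. The large lid was left on the tall jar by mistake and belongs on the wide pot; the small lid belongs on the tall jar; the brush lying across the wide pot goes flat into the brush tray, wholly inside it. Leave the pots, bottle, jug, tin and dipper cups standing where they are, and never turn a lid over.

Things in the scene. Friction and masses are not known exactly. Their poses are not given: they have to be found in the camera images.
- pot: Wide round open steel brush-washing pot, upright and loose (heavy, about 0.85 kg), outer diameter 124, wall 4, height 85 mm. Origin: centre of its underside; z up. At the start the flat brush lies across its rim. It stands either left or right of the table's middle, the tall jar on the other side.
- jar: Tall narrow round open steel jar, upright and loose (about 0.7 kg), outer diameter 84, wall 4, height 120 mm. Origin: centre of its underside; z up. At the start the large lid lies loosely on it, which is the wrong lid.
- pot_lid: Large steel lid, 0.22 kg, for the wide pot: disc 132 mm across, 5 thick; under it a plug 108 across, 10 deep that drops inside the pot's rim (4 mm play all round) until the disc rests on the rim. Wooden bar handle along its x: 72 long, 14 wide, 14 high, centre 44 above the origin, underside 22 above the disc. Origin: centre of the plug's underside, z up. Starts with its plug on the jar's rim.
- jar_lid: Small steel lid, 0.14 kg, for the tall jar: disc 92 mm across, 5 thick; under it a plug 69 across, 10 deep that drops inside the jar's rim (3.5 mm play all round) until the disc rests on the rim. Round wooden knob 24 across, from 27 to 51 above the origin, on a 16 neck. Origin: centre of the plug's underside, z up. Starts lying plug down on the table, to the left or right.
- brush: Flat paint brush, 0.07 kg, 200 mm long, 14 thick: wooden handle 24 wide (x -100 to +20), steel ferrule 40 wide (x 20 to 50), stiff bristles 44 wide, 12 thick (x 50 to 100). Origin: middle of its underside, where it balances; x along the brush to the bristles, z up. Starts flat across the wide pot's rim.
- brush_butt (a point): Point at the handle end of the brush, 98 mm from the brush's middle towards -x, at half its thickness.
- brush_tip (a point): Point at the bristle end of the brush, 98 mm from the brush's middle towards +x, at half its thickness.
- tray: Shallow open wooden brush tray, fixed to the table, outside 250 (its x axis) by 120 (y) by 30 mm high, walls and floor 5 mm thick, so 240 by 110 inside. Origin: centre of its underside; z up. On the other side of the table from the small lid.
- bottle: Bystander: brown bottle, 66 mm diameter, 200 high, loose. Origin: centre of its underside. The bottle, jug and tin stand in varying order: one in the middle between pot and jar, the other two behind them.
- jug: Bystander: terracotta jug, 86 mm across at its widest, 130 high, with upright brushes in it reaching 250 mm above the table, loose. Origin: centre of its underside.
- tin: Bystander: round tin, 80 mm diameter, 110 high, loose. Origin: centre of its underside.
- dippers: Bystander: two small brass dipper cups on one strip, 114 mm long (y) by 54 by 29 mm high, lying loose between the robot and the pots. Origin: centre of the underside.
There are look-alikes about, which are no part of the job. Leave any green look-alike of the pot_lid alone.

How it is judged (in metres and radians):
At the end, for the whole second after the job is handed in: Each lid on its own pot: within 7 mm of its axis, level within 2 degrees, down on the rim within 3 mm. Both brush ends inside the tray, under 22 mm above its underside. Pot and jar upright, within 40 mm of their start; bottle, jug, tin, dippers upright, within 30 mm. All at rest (horizontal distance between pot_lid and pot below 0.007 m and angle between each of pot_lid, jar_lid's own z axis and vertical below 0.035 rad and z of pot_lid in the frame of pot between 0.072 and 0.078 m and horizontal distance between jar_lid and jar below 0.007 m and z of jar_lid in the frame of jar between 0.107 and 0.113 m and x of brush_butt in the frame of tray between -0.122 and 0.122 m and y of brush_butt in the frame of tray between -0.056 and 0.056 m and z of each of brush_butt, brush_tip in the frame of tray below 0.022 m and x of brush_tip in the frame of tray between -0.122 and 0.122 m and y of brush_tip in the frame of tray between -0.056 and 0.056 m and angle between each of pot, jar's own z axis and vertical below 0.03 rad and distance of each of pot, jar from where it was at the start of the episode below 0.04 m and linear speed of each of pot_lid, jar_lid, brush, pot, jar below 0.02 m/s and distance of each of bottle, jug, tin, dippers from where it was at the start of the episode below 0.03 m and angle between each of bottle, jug, tin, dippers's own z axis and vertical below 0.2 rad); the robot touches nothing.
It fails at once if the bottle, jug, tin or dipper cups are shoved more than 30 mm or tipped over (distance of any of bottle, jug, tin, dippers from where it was at the start of the episode above 0.03 m or angle between any of bottle, jug, tin, dippers's own z axis and vertical above 0.3 rad).
It fails at once if the wide pot or the tall jar is shoved more than 40 mm or tipped (distance of any of pot, jar from where it was at the start of the episode above 0.04 m or angle between any of pot, jar's own z axis and vertical above 0.2 rad).
It fails at once if a lid is turned over or dropped off the table (angle between any of pot_lid, jar_lid's own z axis and vertical above 1.2 rad or height (world z) of any of pot_lid, jar_lid below -0.05 m).
It also fails if it takes over 72 s, if anything falls off the work surface, if the arm or the gripper's body presses on something with over 40 N, if the wrist force passes 120 N, or if a joint passes its speed limit or range.

ROBOT

A 7-joint arm with a two-finger parallel gripper is mounted at the origin on the work surface. World frame = base frame: x ahead of the robot, y to its left, z up, the work surface at z = 0. Lengths are in mm, angles in degrees, forces in N, time in s.
With the tool pointing down it reaches from about 350 to 900 mm from the base axis. Payload 7.2 kg.
Tool frame: the origin (TCP) lies on the centre line of the jaws, within the pads' length; the fingertips stand 25 mm ahead of it and the grasp point (between the pads) lies 6 mm ahead of it (bot.finger_overhang is the distance from the TCP to the fingertips, in mm); z points along the fingers, y is the line along which they close (so a half turn about z gives the same grasp; the last joint's range is limited). The gripper opens to 85 mm and grips with 20 to 120 N. Pads are 22 mm wide; open, the fingers measure 114 mm over their backs; the gripper's body (76 mm by 85 mm) begins 54 mm behind the grasp point. The pads swing forward as they close: fully open they stand 13 mm farther back than shut.
Start: joints at [70.978, 23.554, -0.728, 91.456, 0.321, 64.991, -4.71], TCP at [162.957, -603.385, 256.297] pointing down, gripper open.
Joint ranges: [-169.25, 169.25], [-16.82, 113.86], [-84.01, 82.57], [7.8, 145.47], [-59.2, 239.2], [7.22, 106.19], [-163.78, 163.78]. Speed limits (degrees/s): [136.94, 136.94, 172.46, 172.46, 180, 180, 180].

INTERFACE

Orientations are given as a 3x3 rotation matrix whose columns are the frame's x, y, z axes.
In Python, from cell import bot, monitor, cams, job gives the robot as it stands. Calls block until the motion is done:
- bot.move_pose(position, orientation): joint-space move of the TCP to a pose.
- bot.line_to(position, attitude=None, v=150, max_force=None): straight line of the TCP; attitude=None keeps the orientation; v is the mean speed in mm/s. With max_force (N) it stops when the force on the tool has changed by that much, and returns True; else False.
- bot.movej(angles): joint-space move.
- bot.gripper_open() and bot.close_gripper(grip_force=None): open the fingers fully, or close them until they stop; grip_force is the grip in N (None keeps the last).
- bot.sleep(seconds).
- bot.solve_ik(position, orientation): joint angles nearest the present ones, or None.
- monitor.observe(): the state.
- cams.snapshot(name): name is "scene" or "top" or "wrist"; returns a dict with "img" (384x512x3 uint8, red, green, blue), "z_map" (384x512 float32, mm along the optical axis (not along the pixel's ray), 0 where there is no reading), "camera_matrix" (3x3 intrinsics, pixels), "position" and "attitude" of the camera in the world. Camera axes: x right, y down, z forward; pixel columns grow to the right and rows downward; lengths in mm; the calibration is good to about 2 mm. A picture is of the moment at which its call begins.
A pose or a line that the arm cannot do raises bot.PlanningError and nothing moves.
- job.close_job(): hands the job in; it is judged then, once.
The state is a dict: "time": time; "qpos": joint angles; "qd": joint speeds; "tau": joint torques, N m; "ee_pos": TCP position; "ee_rot": TCP orientation; "contact_force": force on the tool from outside, world axes, zero at the start; "moment": the same for the moment, N m; "gripper_width": opening from 0.0 (shut) to 1.0 (fully open); "finger_force": force on a finger pad.
Only numpy, scipy, OpenCV 4.12 (cv2) and the standard library are available. Lean on these libraries where they do the work, as an engineer would, in place of code of your own. Each camera call takes 0.05 s, during which the arm holds its last target. There are 200 camera calls.

## Working session

There is one attempt and no reset: what is moved stays moved. The work goes in short steps, each a Python script; the robot and the scene stay as the last script left them, time stands still between calls to the robot, and variables do not carry over. Pictures are saved under pics/ and viewed, at most 10 in all, crops included, and the job is handed in when it is done.

```bash
ls; mkdir -p pics; cat > h.py <<'E'
import numpy as np, cv2
from cell import bot, monitor, cams, job
def snap(n):
    s=cams.snapshot(n); return s
def cloud(s):
    z=s["z_map"].astype(float); K=np.array(s["camera_matrix"]); R=np.array(s["attitude"]); p=np.array(s["position"])
    v,u=np.mgrid[:z.shape[0],:z.shape[1]]
    c=np.stack([(u-K[0,2])/K[0,0]*z,(v-K[1,2])/K[1,1]*z,z],-1)
    P=c@R.T+p; P[z<=0]=np.nan; return P
E
python3 - <<'E'
from h import *
for n in ("top","scene"):
    s=snap(n); np.savez(f"{n}0.npz",**s); print(n,s["position"],np.array(s["attitude"]).round(2).tolist(),s["camera_matrix"][0])
    cv2.imwrite(f"pics/{n}0.png",cv2.resize(s["img"][:,:,::-1],(800,600),interpolation=cv2.INTER_CUBIC))
E
```

```text
pics
top [446.52974624 -12.59901266 995.70678656] [[-0.02, -1.0, 0.08], [-1.0, 0.02, -0.01], [0.01, -0.08, -1.0]] [356.64038547   0.         254.89802025]
scene [ 957.224649   -264.04697016  855.71606044] [[0.51, 0.71, -0.47], [0.86, -0.43, 0.29], [0.0, -0.56, -0.83]] [353.14397742   0.         256.51120094]
```

View pics/top0.png

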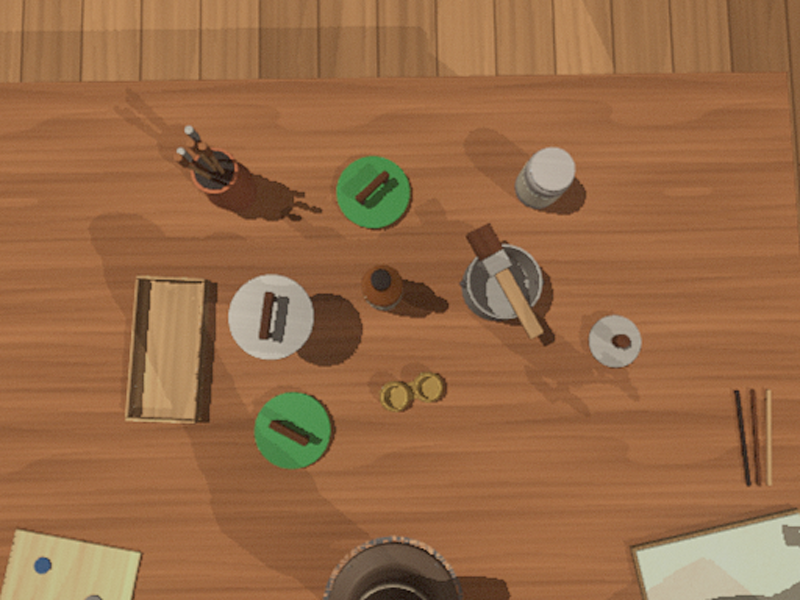

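View pics/scene0.png

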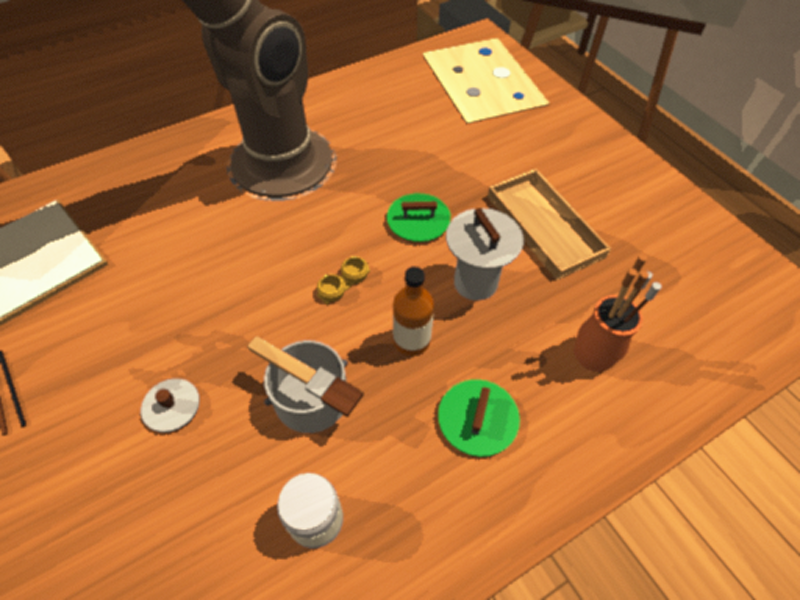

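The top view (800x600) shows the pot at (505,285) with the brush across it, and the steel pot lid at (271,317) on the jar. The knob lid is at (615,341), the tray at (168,350), the bottle at (383,287), the tin at (545,178), the jug at (215,172) and the dippers at (412,392).

There are three bar-handled lid candidates: steel at (271,317), green at (373,192) and green at (293,430). The steel one is the pot_lid, because it is grey and raised on the jar. I'll confirm it with a crop.

```bash
cat >> h.py <<'E'
def cast(s,uv,h):
    K=np.array(s["camera_matrix"]); R=np.array(s["attitude"]); p=np.array(s["position"])
    uv=np.asarray(uv,float).reshape(-1,2)
    d=np.c_[(uv[:,0]-K[0,2])/K[0,0],(uv[:,1]-K[1,2])/K[1,1],np.ones(len(uv))]@R.T
    return (p+d*((h-p[2])/d[:,2])[:,None])[:,:2]
def big(m,near=None):
    m=m.astype(np.uint8); c,_=cv2.findContours(m,cv2.RETR_EXTERNAL,cv2.CHAIN_APPROX_NONE)
    return max(c,key=cv2.contourArea)[:,0,:] if c else None
def circ(P,it=4):
    P=np.asarray(P,float)
    for _ in range(it):
        A=np.c_[2*P,np.ones(len(P))]; x=np.linalg.lstsq(A,(P**2).sum(1),rcond=None)[0]
        r=np.sqrt(x[2]+x[0]**2+x[1]**2); e=np.abs(np.hypot(*(P-x[:2]).T)-r); P=P[e<max(2.5*np.median(e),.5)]
    return x[:2].round(1),round(r,1),len(P)
def win(shape,c,w):
    m=np.zeros(shape,bool); x,y=c; m[y-w:y+w,x-w:x+w]=1; return m
E
cat > meas.py <<'E'
from h import *
f=512/800
for n in ("top","scene"):
    s=dict(np.load(n+"0.npz")); P=cloud(s); Z=P[...,2]; hsv=cv2.cvtColor(s["img"],cv2.COLOR_RGB2HSV); S=hsv[...,1]
    px={"top":dict(potlid=(271,317),jarlid=(615,341),pot=(505,285),tray=(168,350)),"scene":dict(potlid=(484,238),jarlid=(170,405),pot=(306,387),tray=(548,223))}[n]
    px={k:(int(a*f),int(b*f)) for k,(a,b) in px.items()}
    W=lambda k,w:win(Z.shape,px[k],w)
    m=W("potlid",42)&(Z>125)&(Z<146); print(n,"potlid Z",np.nanmedian(Z[m]),circ(cast(s,big(m),135)))
    m=W("potlid",42)&(Z>148)&(Z<190); c=big(m); q=cast(s,c,171); print(" bar",np.nanmedian(Z[m]),cv2.minAreaRect(q.astype(np.float32)))
    m=W("jarlid",25)&(((Z>8)&(Z<23))); print(" jarlid",np.nanmedian(Z[m]),circ(cast(s,big(m|(W("jarlid",25)&(Z>8))),15)))
    m=W("jarlid",25)&(Z>35); print(" knob",np.nanmedian(Z[m]),circ(cast(s,big(m),51)) )
    sat=(hsv[...,1]>75)
    m=W("pot",40)&(Z>70)&(Z<91)&~sat; q=cast(s,np.argwhere(m)[:,::-1],85); r=np.hypot(*(q-np.nanmean(q,0)).T)
    print(" pot rim",circ(cast(s,big(W("pot",40)&(Z>78)&~(sat&(Z>90))),85)),len(q))
    m=W("pot",48)&(Z>88)&(Z<110); c=big(m); q=cast(s,c,99); print(" brush",np.nanmedian(Z[m]),cv2.minAreaRect(q.astype(np.float32)))
    u,v=np.where(m)[::-1]; pts=P[m]
    h=m&(hsv[...,2]>120)&sat; d=m&(hsv[...,2]<110)&sat; print("  light/dark mean",np.nanmean(P[h],0).round(1),np.nanmean(P[d],0).round(1))
    m=W("tray",52)&(Z>22)&(Z<38); c=big(m); print(" tray",cv2.minAreaRect(cast(s,c,30).astype(np.float32)))
    if n=="top":
        for k,(a,b) in dict(bottle=(383,287),tin=(548,172),jug=(215,172),dip=(412,392)).items():
            m=win(Z.shape,(int(a*f),int(b*f)),26)&(Z>15); q=P[m]; print(" ",k,np.nanmean(q,0).round(),np.nanmax(q[:,2]).round())
    x,y=px["potlid"]; 
    if n=="scene": cv2.imwrite("pics/crop.png",cv2.resize(s["img"][y-70:y+60,x-80:x+80,::-1],None,fx=4,fy=4,interpolation=cv2.INTER_CUBIC))
E
python3 meas.py
```

```text
top potlid Z 135.37157940842724 (array([498.1, 179.5]), np.float64(64.6), 126)
 bar 170.92759328399785 ((497.43121337890625, 177.7043914794922), (17.181537628173828, 70.67313385009766), 82.8488998413086)
 jarlid 15.451388489978626 (array([ 451.3, -397.8]), np.float64(45.0), 90)
 knob 50.27499152981045 (array([ 451.2, -395.4]), np.float64(12.3), 27)
 pot rim (array([ 582.5, -180.4]), np.float64(21.4), 38) 285
 brush 98.44886642933727 ((549.626220703125, -193.81332397460938), (199.07786560058594, 45.17485427856445), 27.168212890625)
  light/dark mean [ 516.  -212.3   99. ] [ 615.8 -160.9   97.2]
 tray ((452.0347595214844, 382.91571044921875), (123.91651916503906, 249.4994659423828), 86.56188201904297)
  bottle [539.   7. 145.] 204.0
  tin [ 723. -264.   94.] 115.0
  jug [722. 261. 134.] 253.0
  dip [372. -37.  26.] 34.0
scene potlid Z 134.45258000528952 (array([500.9, 179.2]), np.float64(64.9), 98)
 bar 169.0091359831954 ((504.74554443359375, 173.821044921875), (23.318431854248047, 82.02185821533203), 81.37812805175781)
 jarlid 14.397636078451626 (array([ 453.1, -396.9]), np.float64(45.1), 98)
 knob 49.35220111265437 (array([ 456.6, -395.8]), np.float64(13.2), 26)
 pot rim (array([ 577.6, -178.3]), np.float64(21.4), 28) 354
 brush 97.19058557883875 ((554.14990234375, -195.36004638671875), (201.1781463623047, 45.29602813720703), 27.356685638427734)
  light/dark mean [ 547.8 -198.2   97.1] [ 615.  -166.2   94.5]
 tray ((455.5477294921875, 382.53765869140625), (125.74481964111328, 253.7653350830078), 86.31880950927734)
```

View pics/crop.png

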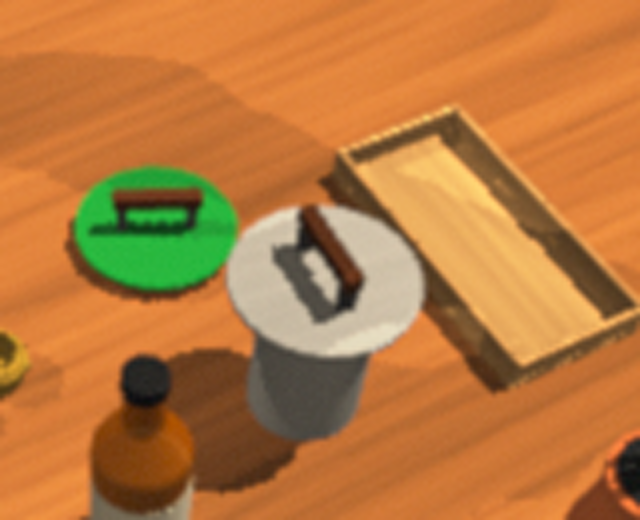

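The crop shows the steel disc with a dark bar handle on the grey jar at about (320,280), so this is the pot_lid. The green one at (155,230) is left alone. Sizes and heights match the descriptions (disc radius 64.6–64.9, brush 199–201 long, tray 250). Now the brush.

```bash
cat >> h.py <<'E'
def rot(a):
    a=np.radians(a); c,s=np.cos(a),np.sin(a); return np.array([[c,s,0],[s,-c,0],[0,0,-1.]])
def best(pos,a):
    q0=np.array(monitor.observe()["qpos"]); o=[]
    for k in (0,180):
        q=bot.solve_ik(pos,rot(a+k))
        if q is not None: o.append((np.abs(np.array(q)-q0).max()+ (100 if abs(q[6])>150 else 0),a+k,np.round(q,0)))
    print(o); return min(o,key=lambda t:t[0])[1]
def st(m=""):
    o=monitor.observe(); print(m,"t",round(o["time"],2),np.round(o["ee_pos"],1),"F",np.round(o["contact_force"],1),"w",round(o["gripper_width"],3),"ff",np.round(o["finger_force"],1))
E
python3 - <<'E'
from h import *
st()
p=np.array([551.5,-194.5]); a=best([*p,250],27.2)
bot.move_pose([*p,250],rot(a)); st()
print(bot.line_to([*p,104],v=150,max_force=8)); st("down")
bot.close_gripper(40); st("closed")
bot.line_to([*p,330],v=200); st("up")
print(a)
t=np.array([453.7,382.7])
for k in (0,180): print(k,bot.solve_ik([*t,330],rot(a-30.4)))
E
```

```text
t 0.1 [ 162.8 -603.   255.5] F [ 1.   0.5 -0.1] w 1.001 ff 0.0
[(np.float64(50.406067007210765), 27.2, array([ 30.,  21., -20.,  97.,   8.,  63., -55.])), (np.float64(105.79654623025492), 207.2, array([ 61.,  38., -71.,  95.,  37.,  75., 101.]))]
 t 2.13 [ 551.  -196.1  249.9] F [-0.9 -1.8 -0.5] w 1.002 ff 0.0
False
down t 3.26 [ 552.1 -194.7  104.9] F [-0.1  0.1  0.1] w 1.001 ff 0.0
closed t 3.84 [ 551.7 -194.6  104.4] F [-0.7  0.5  5. ] w 0.271 ff 39.7
up t 5.12 [ 550.9 -194.4  328.7] F [-0.7  0.8 -0.8] w 0.273 ff 39.2
27.2
0 [ -15.3146885    22.35423677  -40.38714216   88.13727363   14.78398854
   74.96095487 -150.62609212]
180 [ -15.3146885    22.35423677  -40.38714216   88.13727363   14.78398854
   74.96095487 -150.62609212]
```

```bash
python3 - <<'E'
from h import *
t=np.array([453.7,382.7]); a=27.2-30.4
print(bot.solve_ik([*t,45],rot(a)), bot.solve_ik([*t,45],rot(a+180)))
bot.line_to([*t,330],rot(a),v=280); st("over")
s=snap("top"); np.savez("top1.npz",**s); np.savez("scene1.npz",**snap("scene"))
bot.line_to([*t,130],v=200)
bot.line_to([*t,45],v=80,max_force=10); st("low")
bot.gripper_open(); st("open")
bot.line_to([*t,330],v=250); st("up")
E
cat > pot.py <<'E'
from h import *
f=512/800
s=dict(np.load("top1.npz")); P=cloud(s); Z=P[...,2]
W=win(Z.shape,(int(505*f),int(285*f)),40)
c=big(W&(Z>76)&(Z<95)); print("pot top",circ(cast(s,c,85)))
s=dict(np.load("scene1.npz")); P=cloud(s); Z=P[...,2]
W=win(Z.shape,(int(306*f),int(387*f)),40)
c=big(W&(Z>76)&(Z<95)); print("pot scene",circ(cast(s,c,85)))
E
python3 pot.py
```

```text
[ -25.3853421    37.89497499  -26.78937161  104.4599124    23.81475747
   43.28325569 -158.12171498] [ -8.71172021  47.01758839 -52.70122282 103.34372704  46.04715237
  53.93614225   4.8513176 ]
over t 7.37 [454.2 381.8 330. ] F [ 0.5 -0.1 -0.6] w 0.271 ff 39.2
low t 9.82 [454.  383.   45.5] F [ 0.2 -0.7  0.1] w 0.271 ff 39.2
open t 10.45 [453.7 382.7  45. ] F [ 0.3  0.2 -0.5] w 0.998 ff 0.0
up t 11.74 [453.3 382.2 328.6] F [-0.6  0.1 -1.2] w 0.999 ff 0.0
pot top (array([ 552.3, -192.8]), np.float64(60.9), 134)
pot scene (array([ 555.3, -192.8]), np.float64(61.4), 122)
```

```bash
python3 - <<'E'
from h import *
l=np.array([499.5,179.3]); p=np.array([553.8,-192.8]); a=best([*l,168],-7.2)
bot.move_pose([*l,300],rot(a)); st("over lid")
bot.line_to([*l,168],v=130,max_force=8); st("down")
bot.close_gripper(60); st("closed")
bot.line_to([*l,310],v=150); st("up")
bot.line_to([*p,310],v=220); st("over pot")
s=snap("top"); np.savez("top2.npz",**s); s=snap("scene"); np.savez("scene2.npz",**s)
cv2.imwrite("pics/scene2.png",cv2.resize(s["img"][:,:,::-1],(800,600),interpolation=cv2.INTER_CUBIC))
print(a)
E
cat > jar.py <<'E'
from h import *
f=512/800
for n,px in (("top",(271,317)),("scene",(480,240))):
    s=dict(np.load(n+"2.npz")); P=cloud(s); Z=P[...,2]; M=(np.hypot(P[...,0]-500,P[...,1]-180)<75)&(Z>105)&(Z<135)
    c=big(M); print("jar",n,circ(cast(s,c,120)),len(c))
    hsv=cv2.cvtColor(s["img"],cv2.COLOR_RGB2HSV)
    m=(abs(P[...,0]-454)<118)&(abs(P[...,1]-383)<52)&(Z>12)&(Z<30); c=big(m); print("brush",np.nanmedian(Z[m]),cv2.minAreaRect(cast(s,c,19).astype(np.float32)))
E
python3 jar.py
```

```text
[(np.float64(22.25667650001423), -7.2, array([  -3.,   23.,  -28.,  109.,   13.,   52., -134.])), (np.float64(174.17208296508133), 172.8, array([ 21.,  35., -64., 107.,  36.,  61.,  26.]))]
over lid t 12.59 [499.2 181.  300.1] F [-0.3  0.8  0.8] w 0.999 ff 0.0
down t 13.76 [499.9 179.7 168.7] F [0.5 0.1 0.4] w 1.001 ff 0.0
closed t 14.41 [499.7 179.6 168.2] F [0.8 0.8 1.3] w 0.156 ff 58.8
up t 15.51 [499. 179. 309.] F [ 0.3 -0.3 -2.6] w 0.152 ff 58.4
over pot t 17.37 [ 553.9 -191.5  310.1] F [-0.3  0.1 -1.7] w 0.149 ff 58.4
-7.2
jar top (array([497.4, 179.2]), np.float64(41.4), 62) 97
brush 18.49617685167368 ((453.65618896484375, 381.77734375), (45.37299728393555, 197.42984008789062), 85.46576690673828)
jar scene (array([503.2, 176.9]), np.float64(43.9), 61) 82
brush 17.62570183094971 ((456.6917724609375, 379.1595458984375), (45.5569953918457, 202.14012145996094), 87.06004333496094)
```

View pics/scene2.png

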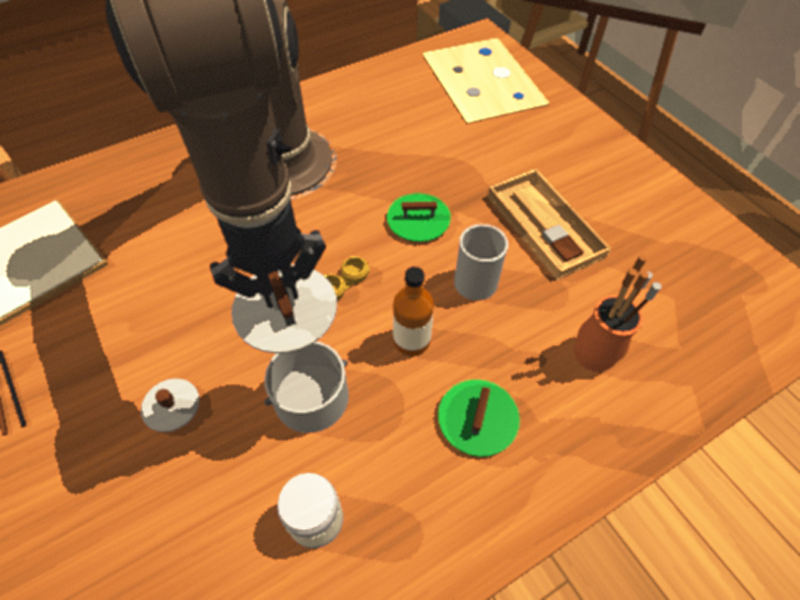

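The brush lies flat in the tray at (547,222), the lid is held level over the pot at (306,385), and the jar is open at (480,262). Lower the lid.

```bash
python3 - <<'E'
from h import *
p=np.array([553.8,-192.8])
bot.line_to([*p,150],v=160); st()
print(bot.line_to([*p,122.5],v=30,max_force=8)); st("seat?")
np.savez("scene3.npz",**snap("scene"))
s=dict(np.load("scene3.npz")); P=cloud(s)
m=(np.hypot(P[...,0]-554,P[...,1]+193)<63)&(P[...,2]>70)&(P[...,2]<112); q=P[m]
A=np.c_[q[:,:2]-[554,-193],np.ones(len(q))]; print("disc plane",np.linalg.lstsq(A,q[:,2],rcond=None)[0])
E
```

```text
t 18.62 [ 554.5 -192.9  151. ] F [-0.5 -0.5 -1.7] w 0.152 ff 58.4
True
seat? t 19.46 [ 553.5 -192.7  123.2] F [-1.   0.   4.6] w 0.154 ff 59.2
disc plane [-4.26533380e-02  8.69604433e-03  8.99061331e+01]
```

```bash
python3 - <<'E'
from h import *
bot.gripper_open(); st("rel")
bot.line_to([553.8,-192.8,250],v=200)
l=np.array([452.2,-397.3]); a=best([*l,45],-7.2); j=np.array([498.9,179.2])
print(bot.solve_ik([*j,155],rot(a)))
bot.move_pose([*l,200],rot(a)); st("over")
bot.line_to([*l,44],v=130,max_force=8); st("down")
s=snap("top"); np.savez("top4.npz",**s); s=snap("scene"); np.savez("scene4.npz",**s)
bot.close_gripper(50); st("closed")
bot.line_to([*l,310],v=180); st("up"); print(a)
for n in ("top","scene"):
    s=dict(np.load(n+"4.npz")); P=cloud(s); Z=P[...,2]
    m=(np.hypot(P[...,0]-554,P[...,1]+193)<80)&(Z>80)&(Z<105); print(n,"potlid",np.nanmedian(Z[m]),circ(cast(s,big(m),90)))
    q=P[m&(np.hypot(P[...,0]-554,P[...,1]+193)<60)]; print(np.linalg.lstsq(np.c_[q[:,:2]-[554,-193],np.ones(len(q))],q[:,2],rcond=None)[0])
    m=(np.hypot(P[...,0]-500,P[...,1]-180)<60)&(Z>114)&(Z<126); c=cv2.convexHull(np.argwhere(m)[:,::-1].astype(np.int32))[:,0]; print("jar",circ(cast(s,c,120)),circ(cast(s,big(m),120)))
E
```

```text
rel t 20.21 [ 552.7 -192.5  122.2] F [ 0.5  0.  -0.4] w 0.997 ff 0.0
[(np.float64(22.637399686355863), -7.2, array([ 45.,  36., -11., 104.,  10.,  41., -69.])), (np.float64(175.2866392899678), 172.8, array([ 69.,  45., -47., 102.,  41.,  51.,  86.]))]
[  -3.77917896   23.42047933  -26.77608277  109.4733447    13.48318296
   50.17386151 -134.5554074 ]
over t 21.93 [ 453.5 -395.5  199.8] F [-0.2 -0.4  0.6] w 1.0 ff 0.0
down t 23.28 [ 452.7 -397.7   44.8] F [-0.1 -0.1  0.2] w 0.998 ff 0.0
closed t 23.98 [ 452.3 -397.4   44.3] F [-0.2  0.1  3.3] w 0.268 ff 48.8
up t 25.61 [ 451.8 -397.   308.9] F [ 0.3 -1.3 -2.3] w 0.26 ff 49.0
-7.2
top potlid 90.43673387480192 (array([ 551.5, -192.5]), np.float64(64.6), 142)
[-1.64141342e-03 -1.55034143e-03  9.04952110e+01]
jar (array([497.8, 180. ]), np.float64(41.7), 24) (array([497.6, 180.1]), np.float64(40.8), 92)
scene potlid 89.32300323345544 (array([ 553.2, -192. ]), np.float64(65.1), 136)
[-5.50945111e-04  4.10200575e-04  8.94083126e+01]
jar (array([501.5, 179.8]), np.float64(42.7), 17) (array([500.7, 179.9]), np.float64(41.1), 73)
```

The pot lid is level, with its disc top at 90 mm, and seated. Now the jar lid goes onto the jar.

```bash
python3 - <<'E'
from h import *
j=np.array([499.2,179.8])
bot.line_to([*j,310],v=260); st("over")
bot.line_to([*j,185],v=150)
print(bot.line_to([*j,153.5],v=30,max_force=8)); st("seat?")
E
```

```text
over t 27.98 [499.3 178.8 310. ] F [ 0.7  0.4 -1. ] w 0.263 ff 49.0
True
seat? t 29.93 [499.  179.7 154.2] F [-0.3 -0.6  5.5] w 0.265 ff 49.4
```

Expected seated TCP height is 44.3 + 110 = 154.3, and it reads 154.2, so the lid is seated. Release, withdraw and check.

```bash
python3 - <<'E'
from h import *
bot.gripper_open(); st("rel")
bot.line_to([499.2,179.8,330],v=200)
bot.move_pose([420,-150,400],rot(-7.2)); bot.move_pose([162.957,-603.385,300],rot(-7.2)) if bot.solve_ik([162.957,-603.385,300],rot(-7.2)) is not None else None
bot.sleep(.5); st("away")
for n in ("top","scene"):
    s=snap(n); P=cloud(s); Z=P[...,2]
    for k,c,h,r in (("pot_lid",(553.8,-192.8),90,80),("jar_lid",(499.2,179.8),125,60)):
        D=np.hypot(P[...,0]-c[0],P[...,1]-c[1]); m=(D<r)&(Z>h-10)&(Z<h+15); print(n,k,np.nanmedian(Z[m]),circ(cast(s,big(m),h)))
        q=P[m&(D<h*0+r-17)&(Z<h+6)]; print(np.linalg.lstsq(np.c_[q[:,:2]-c,np.ones(len(q))],q[:,2],rcond=None)[0].round(4))
    if n=="scene": cv2.imwrite("pics/fin.png",cv2.resize(s["img"][:,:,::-1],(800,600),interpolation=cv2.INTER_CUBIC))
E
```

```text
rel t 30.57 [498.3 179.3 153.3] F [ 0.9 -0.6  0.3] w 1.002 ff 0.0
away t 35.33 [ 163.  -603.4  300.1] F [ 0.2  1.2 -0.5] w 0.999 ff 0.0
top pot_lid 90.31323932904343 (array([ 551.5, -192.5]), np.float64(64.6), 143)
[-3.00000e-04  4.00000e-04  9.03322e+01]
top jar_lid 125.42619512230715 (array([498.1, 178.7]), np.float64(44.6), 100)
[1.300000e-03 1.000000e-03 1.254838e+02]
scene pot_lid 89.2826911525176 (array([ 553.3, -192. ]), np.float64(65.1), 140)
[-2.10000e-03  9.00000e-04  8.93043e+01]
scene jar_lid 124.36274919415723 (array([501.3, 178.6]), np.float64(44.9), 79)
[ 3.400000e-03 -4.400000e-03  1.243856e+02]
```

View pics/fin.png

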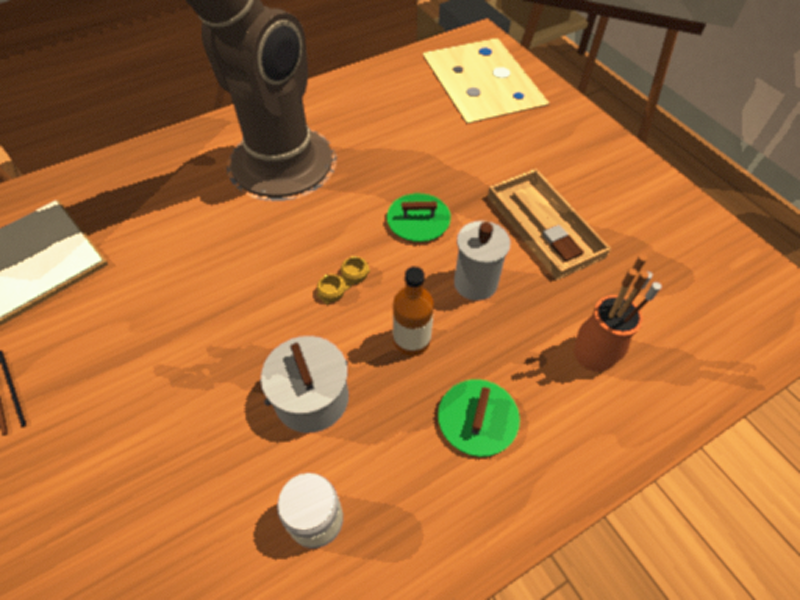

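Both lids are level and seated on the pot at (306,382) and the jar at (482,260). The brush is flat in the tray at (547,222), and the bystanders look unmoved.

```bash
python3 -c "
from h import *
print(job.close_job())"
```

```text
the job is handed in; nothing more can be done
None
```

I handed in the job after about 35 s of robot time, with both lids level and fully down on their own pots, the brush flat in the tray and the other things standing where they were; `close_job` returned no verdict.

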